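Switch the garage fan to fast

ROBOT

A 6-joint arm with a two-finger parallel gripper is mounted at the origin on the work surface. World frame = base frame: x ahead of the robot, y to its left, z up, the work surface at z = 0. Lengths are in mm, angles in degrees, forces in N, time in s.
With the tool pointing down it reaches from about 350 to 850 mm from the base axis. Payload 8.1 kg.
Tool frame: the origin (TCP) lies midway between the tips of the shut fingers; the grasp point (between the pads) lies 19 mm behind it (r.tcp_to_grasp is the distance from the TCP to the grasp point, in mm); z points along the fingers, y is the direction in which the jaws open and shut (so a half turn about z gives the same grasp; the last joint's range is limited). The gripper opens to 85 mm and grips with 20 to 120 N. Pads are 22 mm wide; open, the fingers measure 114 mm over their backs; the gripper's body (76 mm by 85 mm) begins 54 mm behind the grasp point. The pads swing forward as they close: fully open they stand 13 mm farther back than shut.
Start: joints at [63.06, 7.471, 85.268, -0, 87.261, -4.893], TCP at [225.204, 556.137, 231.292] pointing down, gripper open.
Joint ranges: [-169.43, 169.43], [-51.17, 129.36], [1.28, 143.12], [-76.62, 256.62], [0, 156.53], [-152.29, 152.29]. Speed limits (degrees/s): [136.94, 136.94, 159.86, 180, 180, 180].

INTERFACE

Orientations are given as [roll, pitch, yaw] about the fixed x, y, z axes, in that order (R = Rz(yaw) Ry(pitch) Rx(roll)).
In Python, from bench import r gives the robot as it stands.
- The arm moves only by the tool jog_arm, never from a script. Its argument "targets" is a list of rows, each a list of 7 numbers: the shift along the tool's x, y, z in m, then the turn, a rotation vector about the tool's x, y, z in rad, then the closure, from 0 (fully open) to 1 (shut). In form: [[dx, dy, dz, wx, wy, wz, claw], ...]. A call has 1 to 5 rows; each row is the pose to reach, as a shift and turn from the pose commanded when the call began, along the tool's axes at that moment; what a row does not reach only later rows make up. A row lasts 1/12 s, in which the tool goes at most 41.7 mm and 7.16 degrees, less where a joint would pass 70% of its speed; a pose out of reach is approached as far as the arm can. A call with a gripper value outside its range is refused whole. The fingers move at their own pace and stop on an object; "newtons" is the grip in N (left out, the last holds). Time passes only in rows, so rows that repeat a pose let the fingers close. It gives the time, the measured TCP pose, the force and the opening at its end, in the units of the state.
- r.sense(): the state, without advancing time (a new reading comes with each control period).
- r.snapshot(name): name is "side" or "top"; returns a dict with "pixels" (400x640x3 uint8, red, green, blue), "fx", "fy", "cx", "cy" (pixels), "dist" ([k1, k2, p1, p2, k3] as OpenCV has them; the pictures are not rectified), "origin" and "attitude" of the camera in the world. Camera axes: x right, y down, z forward; pixel columns grow to the right and rows downward; lengths in mm; the calibration is good to about 2 mm. A picture is of the moment at which its call begins. There is no depth.
- r.hand_in(): hands the job in, once; it reports no verdict.
The state is a dict: "time": time; "joint_pos": joint angles; "qd": joint speeds; "joint_efforts": joint torques, N m; "tool_pos": TCP position; "tcp_rot": TCP orientation; "ft_force": force on the tool from outside, world axes, zero at the start; "wrist_torque": the same for the moment, N m; "finger_gap": finger opening in mm.
Only numpy, scipy, OpenCV 4.12 (cv2) and the standard library are available. Lean on these libraries where they do the work, as an engineer would, in place of code of your own. Each camera call takes 0.05 s, during which the arm holds its last target.

TASK

The exhaust fan over the bench is running slow: on its three-key switch box the round key is locked down. Switch it to fast by pressing the long oblong key down until it locks and the round key pops up, then take the hand away. Do not press the square key.

Things in the scene. Friction and masses are not known exactly. Their poses are not given: they have to be found in the camera images.
- long_key_top (a point): Centre of the long key's top: white oblong cap 60 x 28 mm, x along its 60 mm, z up, 84 mm above the bench when up. It is one of three white keys in a row across their x, 55 mm apart in varying order, each 24 mm proud of a fixed grey switch box 110 mm deep, 200 long, 60 high, placed freely, turned up to 35 degrees.
- long_key (a joint): Travel of the long key (fast), m: 0 up, grows straight down, 0.013 locked, 0.017 hard stop. Starts up. Push it down 15 to 17 mm (it takes about 3 N) and let go: it stays locked at 0.013. On its way it trips the key that was locked, which springs up at once. Two keys pressed together would both lock.
- round_key (a joint): Travel of the round key (slow), m: white round cap 28 mm across, its place in the row varies. 0 up (top 84 mm above the bench), 0.013 locked down (71 mm). Starts locked down.
- square_key (a joint): Travel of the square key (middle speed), m: white cap 28 x 28 mm, its place in the row varies. 0 up (top 84 mm above the bench), 0.013 locked down. Starts up and is not to be pressed.

How it is judged:
By the outcome, as a careful person would: the job done as asked, in the order asked, and still so for the second after the job is handed in, with the robot touching nothing.
It also fails if it takes over 26 s, if anything falls off the work surface, if the arm or the gripper's body presses on something with over 40 N, if the wrist force passes 120 N, or if a joint passes its speed limit or range.

## Working session

There is one attempt and no reset: what is moved stays moved. The work goes in short steps, Python scripts to look and compute and a tool call to move; the robot and the scene stay as the last step left them, time stands still between calls to the robot, and variables do not carry over. Pictures are saved under pics/ and viewed, and the job is handed in when it is done.

Besides the shell and the picture viewer there is one more tool, called after "Request:" in YAML: its name, and indented under it one key for each argument. jog_arm: Moves the arm, as the interface text tells. Its arguments: {"type":"object","properties":{"targets":{"type":"array","items":{"type":"array","items":{"type":"number"}}},"newtons":{"type":"number"}},"required":["targets"]}

```bash
mkdir -p pics; python3 - <<'E'
from bench import r
import cv2
for n in("top","side"):
    s=r.snapshot(n); cv2.imwrite(f"pics/{n}0.png",s["pixels"][:,:,::-1])
    print(n,{k:v for k,v in s.items() if k!="pixels"})
print(r.sense())
E
```

```text
top {'fx': 429.7813722509879, 'fy': 429.7813722509879, 'cx': 314.71162506300084, 'cy': 194.32736050615216, 'dist': array([-0.00567062,  0.        ,  0.        ,  0.        ,  0.        ]), 'origin': array([466.24084058,  70.19661477, 821.51262349]), 'attitude': array([-1.71652022e+02, -1.13560919e-01, -8.92038225e+01])}
side {'fx': 366.93095208047197, 'fy': 366.93095208047197, 'cx': 316.2813707220332, 'cy': 194.17240303996326, 'dist': array([0.00318079, 0.        , 0.        , 0.        , 0.        ]), 'origin': array([468.57473405, 457.73634422, 570.46933532]), 'attitude': array([-138.94087988,   -0.27022462, -166.81358308])}
{'time': 0.1, 'joint_pos': array([ 6.30600861e+01,  7.51174259e+00,  8.53253003e+01, -1.36268088e-03,
        8.72616626e+01, -4.89283982e+00]), 'qd': array([ 0.01569864, -0.12771264, -0.2442659 ,  0.00967139, -0.01595736,
       -0.01220624]), 'joint_efforts': array([ 1.62570832e-03, -5.70950532e+01, -5.01945627e+01, -7.55966289e-05,
        8.00191396e-03,  3.17900049e-05]), 'tool_pos': array([224.97254266, 555.6717472 , 230.31764481]), 'tcp_rot': array([-1.79901538e+02, -7.06276803e-03,  1.57952986e+02]), 'ft_force': array([0.41727731, 0.23597754, 0.47645095]), 'wrist_torque': array([ 0.01821491,  0.00282282, -0.00068296]), 'finger_gap': 85.3123312669007}
```

View pics/top0.png

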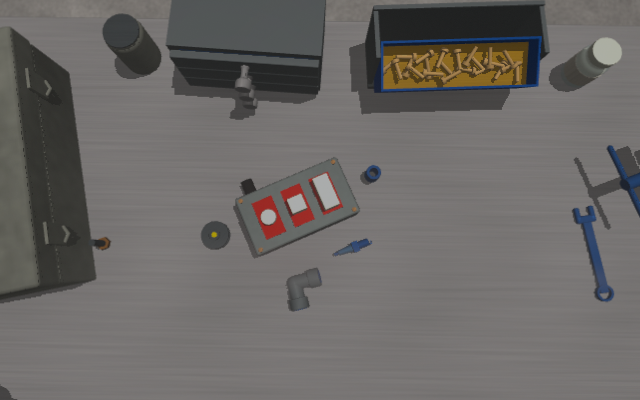

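View pics/side0.png

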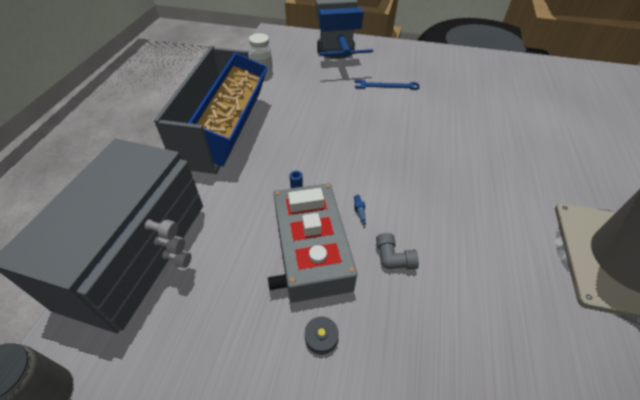

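The top picture shows the long key at about (326,191), the square key in the middle at (297,204) and the round key at (268,217). The side picture shows the same order. Next I'll measure them.

```bash
cat > h.py <<'E'
import numpy as np, cv2
from scipy.spatial.transform import Rotation as R
def ray(s,px,z):
    K=np.array([[s["fx"],0,s["cx"]],[0,s["fy"],s["cy"]],[0,0,1]])
    u=cv2.undistortPoints(np.array(px,float).reshape(-1,1,2),K,s["dist"]).reshape(-1,2)
    d=np.c_[u,np.ones(len(u))]@R.from_euler("xyz",s["attitude"],degrees=True).as_matrix().T
    o=s["origin"]; return o+d*((z-o[2])/d[:,2])[:,None]
E
python3 - <<'E'
from bench import r
from h import *
for n,(a,b,c,d) in(("top",(240,160,365,255)),("side",(270,180,360,300))):
    s=r.snapshot(n);p=s["pixels"]
    cv2.imwrite(f"pics/{n}1.png",cv2.resize(p[b:d,a:c,::-1],None,fx=5,fy=5,interpolation=cv2.INTER_NEAREST)[:600])
    m=p.min(2)
    for th in(150,190):
        k,l,st,ce=cv2.connectedComponentsWithStats((m>th).astype(np.uint8))
        for i in range(1,k):
            x,y=ce[i]
            if a<x<c and b<y<d and st[i,4]>20:
                cs=cv2.findContours((l==i).astype(np.uint8),0,2)[0][0]
                rc=cv2.minAreaRect(cs); bx=ray(s,cv2.boxPoints(rc),84)
                print(n,th,st[i,4],ce[i].round(1),ray(s,[ce[i]],84).round(1),np.round(np.linalg.norm(np.diff(bx,axis=0),axis=1),1),bx[:,:2].round(0).tolist())
E
```

```text
top 150 476 [325.6 190.7] [[581.2  51.4  84. ]] [25.4 57.5 25.2] [[602.0, 75.0], [613.0, 52.0], [561.0, 28.0], [550.0, 51.0]]
top 150 215 [296.5 203.1] [[558.7 101.5  84. ]] [25.5 25.4 25.3] [[565.0, 118.0], [576.0, 95.0], [552.0, 85.0], [542.0, 108.0]]
top 150 161 [267.8 216.5] [[534.8 150.4  84. ]] [23.  23.4 22.9] [[535.0, 166.0], [551.0, 151.0], [535.0, 134.0], [518.0, 150.0]]
side 150 453 [341.3 183.9] [[524.7  10.3  84. ]] [138.5  26.3 137.9] [[531.0, 74.0], [547.0, -64.0], [521.0, -66.0], [508.0, 71.0]]
side 150 421 [305.4 195.3] [[580.9  51.7  84. ]] [61.7 28.7 59.9] [[614.0, 51.0], [558.0, 25.0], [548.0, 52.0], [603.0, 77.0]]
side 150 229 [311.1 220. ] [[558.4 101.8  84. ]] [28.9 28.6 28.1] [[577.0, 95.0], [551.0, 82.0], [541.0, 109.0], [566.0, 121.0]]
side 150 197 [317.4 252. ] [[534.2 159.7  84. ]] [23.5 25.2 22.9] [[548.0, 150.0], [526.0, 144.0], [520.0, 169.0], [542.0, 174.0]]
side 150 23 [275.3 252.6] [[597.3 175.6  84. ]] [25.3  3.1 25.3] [[598.0, 189.0], [599.0, 164.0], [596.0, 164.0], [595.0, 189.0]]
side 190 311 [305.3 195.2] [[581.2  51.5  84. ]] [56.7 23.1 55.4] [[610.0, 52.0], [559.0, 29.0], [551.0, 51.0], [602.0, 73.0]]
side 190 161 [311.1 220. ] [[558.4 101.9  84. ]] [24.2 23.5 23.6] [[573.0, 96.0], [552.0, 85.0], [543.0, 107.0], [565.0, 117.0]]
side 190 148 [317.4 252.2] [[534.1 159.9  84. ]] [20.4 21.6 19.8] [[547.0, 151.0], [527.0, 147.0], [522.0, 168.0], [541.0, 172.0]]
```

Both cameras put the long key at (581.0, 51.5), with its x axis at about 25°. The keys are 55 mm apart, which matches. I'll move in with the fingers shut.

Request:
jog_arm:
  targets:
    - [-0.03,-0.02,0.003,0,0,0,1]
    - [-0.06,-0.039,0.006,0,0,0,1]
    - [-0.09,-0.058,0.009,0,0,0,1]
    - [-0.12,-0.077,0.012,0,0,0,1]
    - [-0.15,-0.096,0.015,0,0,0,1]

```text
time: 0.62
tool_pos: [328.7, 409.4, 215.9]
tcp_rot: [-180.0, -0.0, 158.0]
ft_force: [0.9, -0.3, 0.4]
finger_gap: 25.5
```

Request:
jog_arm:
  targets:
    - [-0.03,-0.02,0.003,0,0,0,1]
    - [-0.06,-0.039,0.006,0,0,0,1]
    - [-0.09,-0.058,0.009,0,0,0,1]
    - [-0.12,-0.077,0.012,0,0,0,1]
    - [-0.15,-0.096,0.015,0,0,0,1]

```text
time: 1.03
tool_pos: [431.8, 264.0, 201.2]
tcp_rot: [180.0, 0.0, 158.0]
ft_force: [0.2, -0.1, 0.3]
finger_gap: 0.2
```

Request:
jog_arm:
  targets:
    - [-0.03,-0.02,0.003,0,0,0,1]
    - [-0.06,-0.039,0.006,0,0,0,1]
    - [-0.09,-0.058,0.009,0,0,0,1]
    - [-0.12,-0.077,0.012,0,0,0,1]
    - [-0.15,-0.096,0.015,0,0,0,1]

```text
time: 1.45
tool_pos: [534.9, 118.6, 186.1]
tcp_rot: [180.0, -0.0, 157.9]
ft_force: [0.4, 0.4, -0.4]
finger_gap: 0.2
```

Request:
jog_arm:
  targets:
    - [-0.02,-0.013,0.003,0,0,0.12,1]
    - [-0.04,-0.026,0.006,0,0,0.24,1]
    - [-0.055,-0.036,0.009,0,0,0.36,1]
    - [-0.065,-0.043,0.012,0,0,0.48,1]
    - [-0.067,-0.045,0.014,0,0,0.6,1]

```text
time: 1.87
tool_pos: [580.1, 51.3, 171.6]
tcp_rot: [-180.0, 0.0, 123.1]
ft_force: [0.6, -0.1, -0.1]
finger_gap: 0.2
```

Request:
jog_arm:
  targets:
    - [0,0,0.01,0,0,0.08,1]
    - [0,0,0.02,0,0,0.15,1]
    - [0,0,0.03,0,0,0.15,1]
    - [0,0,0.03,0,0,0.15,1]
    - [0,0,0.03,0,0,0.15,1]

```text
time: 2.28
tool_pos: [578.6, 53.5, 141.4]
tcp_rot: [-179.9, -0.0, 115.1]
ft_force: [0.8, -0.2, 0.5]
finger_gap: -0.1
```

```bash
python3 - <<'E'
from bench import r
import cv2,numpy as np
a=[r.snapshot(n)["pixels"][:,:,::-1] for n in("top","side")]
cv2.imwrite("pics/b.png",cv2.resize(np.hstack([x[110:290,210:410] for x in a]),None,fx=2,fy=2))
q=r.sense();print(q["tool_pos"],q["tcp_rot"],q["ft_force"])
E
```

```text
[579.6097995   53.56908934 142.78178706] [1.79973637e+02 1.18428204e-02 1.15085102e+02] [-1.36440779  0.20357288  0.39646166]
```

View pics/b.png

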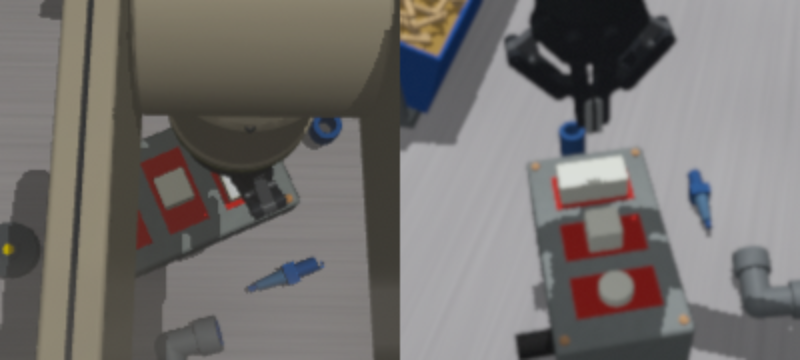

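The closed fingers are above the long key, at about (590,125) in the right half of the picture. The side pixel (305,195) still shows the key clear. I'll centre and descend in steps.

Request:
jog_arm:
  targets:
    - [-0.003,0,0.012,0,0,0,1]
    - [-0.003,0,0.024,0,0,0,1]
    - [-0.003,0,0.036,0,0,0,1]
    - [-0.003,0,0.045,0,0,0,1]
    - [-0.003,0,0.045,0,0,0,1]

```text
time: 2.8
tool_pos: [578.3, 50.7, 93.5]
tcp_rot: [-179.7, -0.1, 115.0]
ft_force: [0.1, 0.9, -0.7]
finger_gap: 0.0
```

```bash
python3 - <<'E'
from bench import r
import cv2,numpy as np
a=[r.snapshot(n)["pixels"][:,:,::-1] for n in("side","top")]
cv2.imwrite("pics/c.png",cv2.resize(a[0][140:290,230:400],None,fx=4,fy=4))
for i in range(1):
  q=r.sense();print(q["tool_pos"],q["tcp_rot"],q["ft_force"])
E
```

```text
[579.88829808  50.71614091  96.18994943] [-1.79891420e+02 -5.08517187e-02  1.14984696e+02] [-0.86656173 -0.40603892 -0.61398905]
```

View pics/c.png

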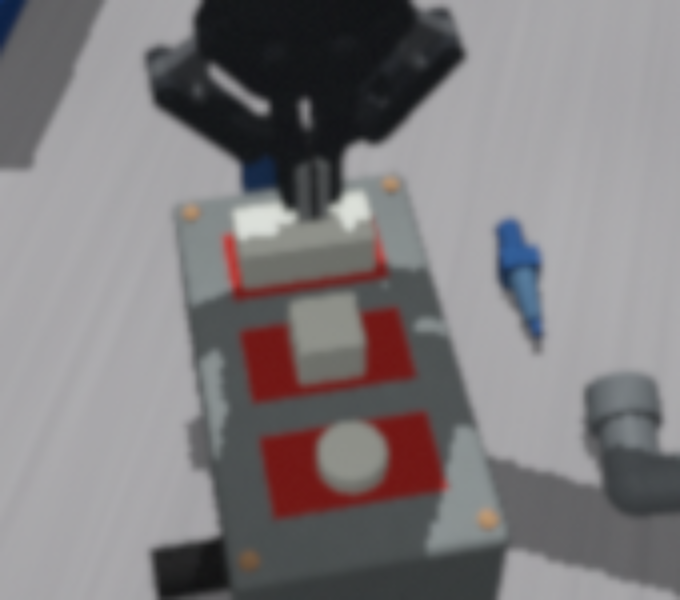

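The fingers are centred just above the long key, at crop (315,205), clear of the square key.

Request:
jog_arm:
  targets:
    - [0,0,0.008,0,0,0,1]
    - [0,0,0.013,0,0,0,1]
    - [0,0,0.018,0,0,0,1]
    - [0,0,0.022,0,0,0,1]
    - [0,0,0.022,0,0,0,1]

```text
time: 3.32
tool_pos: [580.3, 50.7, 74.4]
tcp_rot: [-180.0, -0.0, 115.0]
ft_force: [0.8, -0.3, 0.4]
finger_gap: -0.1
```

Request:
jog_arm:
  targets:
    - [0,0,0.002,0,0,0,1]
    - [0,0,0.004,0,0,0,1]
    - [0,0,0.005,0,0,0,1]
    - [0,0,0.005,0,0,0,1]
    - [0,0,0.005,0,0,0,1]

```text
time: 3.73
tool_pos: [580.6, 50.7, 70.3]
tcp_rot: [-180.0, -0.0, 115.0]
ft_force: [0.0, 0.5, 1.1]
finger_gap: -0.0
```

```bash
python3 - <<'E'
from bench import r
import cv2,numpy as np
for i in range(3):
  a=r.snapshot("side")["pixels"][:,:,::-1]
  q=r.sense();print(q["tool_pos"],q["ft_force"])
cv2.imwrite("pics/d.png",cv2.resize(a[140:290,230:400],None,fx=4,fy=4))
E
```

```text
[580.62095879  50.69905998  70.35288858] [-1.02968742 -0.01170707  0.82696763]
[580.6325547   50.6908888   70.38447294] [-1.39028192  0.01206266  1.323139  ]
[580.60426686  50.71114989  70.35875652] [-0.60778256  1.05564859  1.05849434]
```

View pics/d.png

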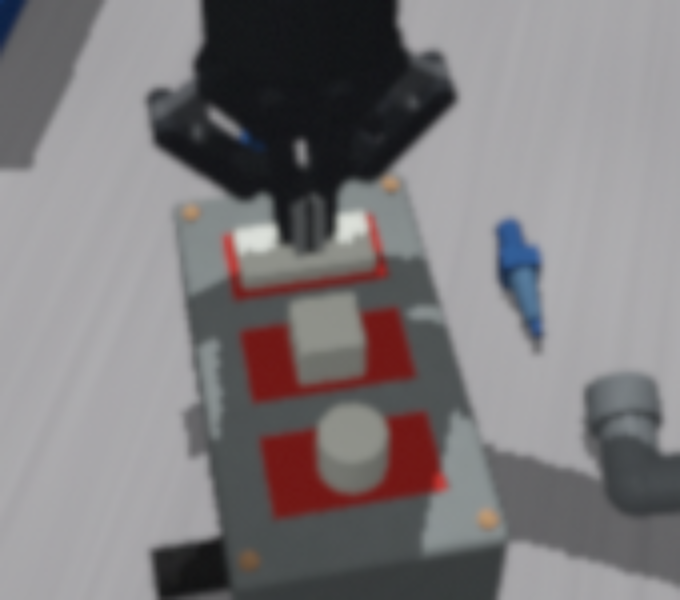

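The round key has already popped up. Travel is about 13.7 mm, so I need roughly 2 mm more.

Request:
jog_arm:
  targets:
    - [0,0,0.001,0,0,0,1]
    - [0,0,0.0022,0,0,0,1]
    - [0,0,0.0024,0,0,0,1]
    - [0,0,0.0024,0,0,0,1]
    - [0,0,0.0024,0,0,0,1]

```text
time: 4.3
tool_pos: [580.7, 50.7, 67.9]
tcp_rot: [180.0, 0.0, 115.0]
ft_force: [-1.1, -0.2, 1.1]
finger_gap: 0.2
```

```bash
python3 - <<'E'
from bench import r
for i in range(3):
  r.snapshot("side")
  q=r.sense();print(q["tool_pos"],q["ft_force"])
E
```

```text
[580.74441721  50.71681351  67.94842278] [-0.55304379  0.04831533  0.66425857]
[580.71083603  50.71811602  67.94134023] [-0.27589091 -0.93739128  1.45916643]
[580.73808143  50.67968203  67.96477343] [-0.01388203 -0.08765981  2.10569142]
```

z = 68.0 means 16 mm of travel, with no hard-stop force. I'll lift off and look.

Request:
jog_arm:
  targets:
    - [0,0,-0.008,0,0,0,1]
    - [0,0,-0.02,0,0,0,1]
    - [0,0,-0.04,0,0,0,1]
    - [0,0,-0.06,0,0,0,1]
    - [0,0,-0.08,0,0,0,1]

```text
time: 4.87
tool_pos: [580.8, 50.7, 150.0]
tcp_rot: [180.0, 0.0, 115.0]
ft_force: [0.1, -0.9, -0.7]
finger_gap: -0.3
```

Request:
jog_arm:
  targets:
    - [-0.02,0,-0.02,0,0,0,1]
    - [-0.05,0,-0.04,0,0,0,1]
    - [-0.08,0,-0.05,0,0,0,1]
    - [-0.1,0,-0.05,0,0,0,1]
    - [-0.1,0,-0.05,0,0,0,1]

```text
time: 5.28
tool_pos: [624.9, -43.8, 200.8]
tcp_rot: [179.8, 0.2, 114.8]
ft_force: [0.1, -1.0, 0.7]
finger_gap: 0.3
```

```bash
python3 - <<'E'
from bench import r
from h import *
s=r.snapshot("side");a=s["pixels"]
cv2.imwrite("pics/e.png",cv2.resize(a[140:290,230:400,::-1],None,fx=4,fy=4))
q=r.sense();print(q["tool_pos"],q["ft_force"])
E
```

```text
[623.7661191  -41.89858537 199.60193875] [ 0.07053725  0.58567873 -0.15308057]
```

View pics/e.png

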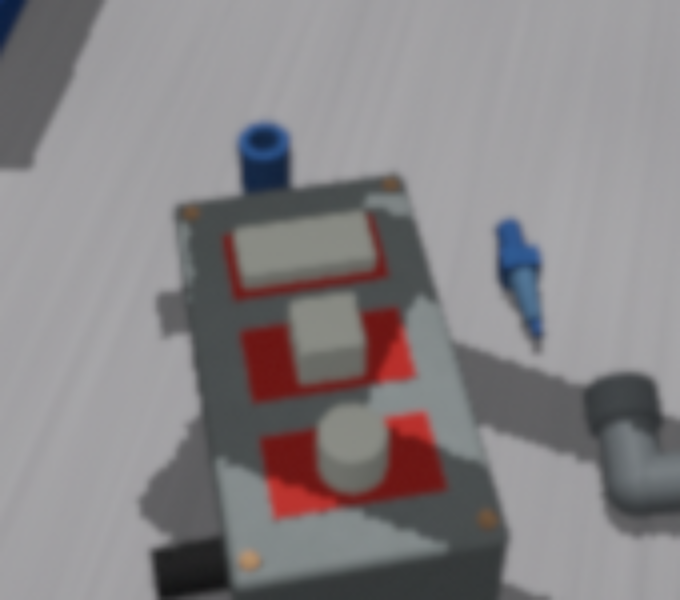

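The picture shows the long key low and holding (crop (305,250)), the round key up (352,445), the square key up (330,335), and the hand well clear.

```bash
python3 - <<'E'
from bench import r
print(r.hand_in())
E
```

```text
the job is handed in; nothing more can be done
None
```

I pressed the long key at (581, 51) with the fingers shut, down to z = 68.0 mm (about 16 mm of travel), then lifted and backed away. The job was handed in at about 5.3 s.

- **Keys:** After release, the side picture showed the long key staying down, the round key popped up and the square key still up. I judged these by eye and did not measure the key heights in that picture.
- **Square key:** The fingers stayed clear of it throughout.
- **Hand:** At hand-in it stood at (624, −42, 200), with only noise on the force reading.
- **One disagreement:** The force while pressing read only 1–2 N, below the stated 3 N or so. The reading has about 1 N of noise. The key stayed locked after release anyway.

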